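Clear and shut the terminal flap on the driver test bench

ROBOT

A 6-joint arm with a two-finger parallel gripper is mounted at the origin on the work surface. World frame = base frame: x ahead of the robot, y to its left, z up, the work surface at z = 0. Lengths are in m, angles in rad, forces in N, time in s.
With the tool pointing down it reaches from about 0.375 to 0.9 m from the base axis. Payload 3.1 kg.
Tool frame: the origin (TCP) lies on the centre line of the jaws, within the pads' length; the fingertips stand 19 mm ahead of it and the grasp point (between the pads) is the TCP; z points along the fingers, y is the line along which they close (so a half turn about z gives the same grasp; the last joint's range is limited). The gripper opens to 85 mm and grips with 20 to 120 N. Pads are 22 mm wide; open, the fingers measure 114 mm over their backs; the gripper's body (76 mm by 85 mm) begins 54 mm behind the grasp point. The pads swing forward as they close: fully open they stand 13 mm farther back than shut.
Start: joints at [-1.51, 0.527, 1.433, -0, 1.181, -0.178], TCP at [0.148, -0.607, 0.25] pointing down, gripper open.
Joint ranges: [-3.08, 3.08], [-0.75, 2.2], [0.22, 2.44], [-1.43, 4.57], [0, 2.65], [-2.85, 2.85]. Speed limits (rad/s): [2.79, 2.79, 3.14, 3.14, 3.14, 3.14].

INTERFACE

Orientations are given as a unit quaternion [x, y, z, w].
In Python, from station import manip, cams, sign_off gives the robot as it stands.
- The arm moves only by the tool carry_out, never from a script. Its argument "targets" is a list that holds one entry, the list of rows, each a list of 7 numbers: the shift along the tool's x, y, z in cm, then the turn, a rotation vector about the tool's x, y, z in degrees, then the finger opening in cm, from 0 to 8.54. A call has 1 to 12 rows; each row is the pose to reach, as a shift and turn from the pose commanded when the call began, along the tool's axes at that moment; what a row does not reach only later rows make up. A row lasts 1/12 s, in which the tool goes at most 41.7 mm and 7.16 degrees, less where a joint would pass 70% of its speed; a pose out of reach is approached as far as the arm can. A call with a gripper value outside its range is refused whole. The fingers move at their own pace and stop on an object; "force" is the grip in N (left out, the last holds). Time passes only in rows, so rows that repeat a pose let the fingers close. It gives the time, the measured TCP pose, the force, the opening and the grip force at its end, in the units of the state.
- manip.sense(): the state, without advancing time (a new reading comes with each control period).
- cams.snapshot(name): name is "scene" or "top" or "wrist"; returns the picture (384x512x3 uint8, red, green, blue); there is no depth.
- cams.camera_info(name): a dict with "K" (3x3 intrinsics, pixels), "k1" (the pictures are not rectified: a ray, as slopes to the right and down, at radius r is drawn at 1 + k1 r^2 times it, then the intrinsics apply), "T" (4x4, takes a point from camera to world coordinates). Camera axes: x right, y down, z forward; pixel columns grow to the right and rows downward; lengths in m; the calibration is good to about 2 mm. A picture is of the moment at which its call begins: read the wrist's pose just before it. camera_info takes no time and is no camera call; for the wrist camera it gives the pose at the moment of the call.
- sign_off(): hands the job in; it is judged then, once.
The state is a dict: "t": time; "q": joint angles; "qd": joint speeds; "tau": joint torques, N m; "tcp_pos": TCP position; "tool_rot": TCP orientation; "force": force on the tool from outside, world axes, zero at the start; "ft_torque": the same for the moment, N m; "finger_gap": opening from 0.0 (shut) to 1.0 (fully open); "gripper_force": force on a finger pad.
Only numpy, scipy, OpenCV 4.12 (cv2) and the standard library are available. Lean on these libraries where they do the work, as an engineer would, in place of code of your own. Each camera call takes 0.05 s, during which the arm holds its last target. There are 200 camera calls.

TASK

The black acrylic flap over the terminal recess in the maple countertop stands open, and the chrome magnet cup has been left jutting over the front rim of the recess, where the flap would land on it. With your fingertips, push the cup along the countertop until it is wholly clear of the recess, then push the flap gently all the way down until it lies shut, flush with the countertop. Do not pinch, lift or tip anything, do not slam or lean hard on the flap, and leave the other parts where they lie.

Things in the scene. Friction and masses are not known exactly. Their poses are not given: they have to be found in the camera images.
- bench: Maple bench, fixed, countertop at z = 0. Origin: on it, middle of the recess's front rim (robot's side). x runs from there to the hinge at the back, y to the left, z up. Recess opening: x 0 to 115 mm, y -80 to 80 mm, 70 mm deep; posts in it end 31 mm below the top. Countertop in front to x = -195 mm, bare behind the flap to x = 250 mm (y within 140 mm); equipment up to 210 mm tall around.
- flap (a joint): Flap angle, rad: 0 = shut, outer face flush with the countertop (stop); grows as the free edge swings up and back to bench +x; pi/2 = upright. Starts at 1.3 to 1.75, opens to 1.95. Friction hinge: stays where left; 1 to 3 N near the free edge moves it. Open, the outer face, to be pushed to shut it, looks away from the robot (bench +x).
- flap_edge (a point): Middle of the free edge of the black acrylic flap, on its outer face, 114 mm from the hinge axis. The flap is 157 mm wide along the bench's y, 6 mm thick, 125 g.
- flap_hinge (a point): Middle of the flap's hinge axis, which runs along the back rim of the recess parallel to the bench's y, at countertop height, 115 mm along the bench's x from its origin.
- cup: Chrome round steel magnet cup, diameter 64 mm, 28 mm high, 0.2 to 0.42 kg, open at the top with a centre pole; stands upright on the countertop, its edge jutting 12 to 22 mm over the front rim of the recess, up to 45 mm left or right of the rim's middle. Origin: centre of its underside.
- faceplate: Bystander: ridged aluminium tweeter faceplate, disc of diameter 102 mm, 6 mm thick, lying flat. Origin: centre of underside.
- frame: Bystander: green plastic crossover board frame, open rectangle 124 by 86 mm over its corner bosses, 16 mm high. Origin: centre of underside, x along the long side.
- foot: Bystander: squat black rubber foot, diameter 44 mm, 20 mm high. Origin: centre of underside.
- driver: Bystander: small midrange loudspeaker driver standing on its magnet, flange diameter 112 mm, 58 mm high. Origin: centre of underside.
- coil: Bystander: copper air-core coil, ring of outer diameter 54 mm, 22 mm high. Origin: centre of underside.
- screwdriver: Bystander: screwdriver 170 mm long lying along its own x, handle towards -x. Origin: about the middle of its length, underside.
Things that resemble listed ones, but are neither listed nor needed, are in the scene too. Leave any blue or red look-alike of the cup alone.

How it is judged:
On the way, in this order (a step that is already met when the one before it is completed fails the run):
1. the cup has been pushed clear of the recess opening, upright on the countertop, while the flap still stands open (over 0.8 rad) ((x of cup in the frame of bench below -0.033 m or y of cup in the frame of bench above 0.113 m or y of cup in the frame of bench below -0.113 m) and height (world z) of cup between -0.004 and 0.004 m and angle between cup's own z axis and vertical below 0.08 rad and value of joint flap above 0.8 rad), for 0.2 s.
2. the flap is shut (under 0.03 rad) (value of joint flap below 0.03 rad), for 0.2 s.
At the end, for the whole second after the job is handed in: The flap is shut within 0.03 rad (about 3 mm at its free edge) and still; the cup stands upright and still on the countertop, no part of it over the recess opening (value of joint flap below 0.03 rad and velocity of joint flap between -0.05 and 0.05 rad/s and (x of cup in the frame of bench below -0.033 m or y of cup in the frame of bench above 0.113 m or y of cup in the frame of bench below -0.113 m) and height (world z) of cup between -0.004 and 0.004 m and angle between cup's own z axis and vertical below 0.08 rad and linear speed of cup below 0.01 m/s); the robot touches nothing.
It fails at once if the cup is lifted (over 10 mm), tipped (over 0.3 rad) or dropped into the recess (height (world z) of cup above 0.01 m or height (world z) of cup below -0.01 m or angle between cup's own z axis and vertical above 0.3 rad).
It fails at once if the cup or the flap is pinched, or pushed with over 30 N (contact force between the arm and cup above 30 N or contact force between the arm and flap above 30 N).
It fails at once if the flap is brought down on the cup (contact force between flap and cup above 4 N).
It fails at once if the flap is slammed (faster than 2.5 rad/s in its last 0.3 rad) (value of joint flap below 0.3 rad and velocity of joint flap below -2.5 rad/s).
It fails at once if a bystander is moved over 15 mm (distance of any of faceplate, frame, foot, driver, coil, screwdriver from where it was at the start of the episode above 0.015 m).
It also fails if it takes over 58 s, if anything falls off the work surface, if the arm or the gripper's body presses on something with over 40 N, if the wrist force passes 120 N, or if a joint passes its speed limit or range.

## Working session

There is one attempt and no reset: what is moved stays moved. The work goes in short steps, Python scripts to look and compute and a tool call to move; the robot and the scene stay as the last step left them, time stands still between calls to the robot, and variables do not carry over. Pictures are saved under pics/ and viewed, at most 10 in all, crops included, and the job is handed in when it is done.

Besides the shell and the picture viewer there is one more tool, called after "Emit:" as a command line: name --argument value ..., lists and objects as JSON in quotes. carry_out: Moves the arm, as the interface text tells. Its arguments: {"type":"object","properties":{"targets":{"type":"array"},"force":{"type":"number"}},"required":["targets"]}

```bash
mkdir -p pics
cat > h.py <<'E'
import numpy as np, cv2
from station import manip, cams, sign_off
def ray(name,uv,info=None):
    i=info or cams.camera_info(name);K=np.array(i["K"]);k=i["k1"];T=np.array(i["T"])
    d=np.array([(uv[0]-K[0,2])/K[0,0],(uv[1]-K[1,2])/K[1,1]]);s=d.copy()
    for _ in range(30): s=d/(1+k*(s@s))
    return T[:3,3],T[:3,:3]@np.array([s[0],s[1],1.])
def onz(name,uv,z=0,info=None):
    o,d=ray(name,uv,info);return o+d*(z-o[2])/d[2]
def proj(name,p,info=None):
    i=info or cams.camera_info(name);K=np.array(i["K"]);T=np.array(i["T"])
    c=T[:3,:3].T@(np.array(p)-T[:3,3]);s=c[:2]/c[2];s=s*(1+i["k1"]*(s@s));return K[:2,:2]@s+K[:2,2]
def two(n1,a,n2,b,i1=None,i2=None):
    o1,d1=ray(n1,a,i1);o2,d2=ray(n2,b,i2)
    t=np.linalg.lstsq(np.c_[d1,-d2],o2-o1,rcond=None)[0]
    p,q=o1+t[0]*d1,o2+t[1]*d2;return (p+q)/2,np.linalg.norm(p-q)
def save(name,fn):
    im=cams.snapshot(name);cv2.imwrite(fn,im[:,:,::-1]);return im
E
python3 - <<'E'
from h import *
a=save("scene","pics/s0.png");b=save("top","pics/t0.png")
cv2.imwrite("pics/t0b.png",cv2.resize(b[:,:,::-1],(800,600),interpolation=2))
cv2.imwrite("pics/s0b.png",cv2.resize(a[:,:,::-1],(800,600),interpolation=2))
for n in("scene","top"):print(cams.camera_info(n))
print(manip.sense())
E
```

```text
{'K': array([[466.1885251 ,   0.        , 250.26484283],
       [  0.        , 466.1885251 , 189.62644971],
       [  0.        ,   0.        ,   1.        ]]), 'k1': -0.06652496568627743, 'T': array([[ 0.66406098,  0.57985766, -0.47200434,  1.14299736],
       [ 0.74755268, -0.50334508,  0.43336903, -0.54139375],
       [ 0.01371129, -0.64063158, -0.76772598,  1.04997257],
       [ 0.        ,  0.        ,  0.        ,  1.        ]])}
{'K': array([[426.72844197,   0.        , 258.21631987],
       [  0.        , 426.72844197, 181.51524969],
       [  0.        ,   0.        ,   1.        ]]), 'k1': 0.04974588945597069, 'T': array([[ 5.77490657e-03, -9.97831579e-01,  6.55651677e-02,
         4.10166345e-01],
       [-9.99935899e-01, -5.12364339e-03,  1.00968736e-02,
         8.33735166e-04],
       [-9.73904679e-03, -6.56192734e-02, -9.97797205e-01,
         1.47434305e+00],
       [ 0.00000000e+00,  0.00000000e+00,  0.00000000e+00,
         1.00000000e+00]])}
{'t': 0.1, 'q': array([-1.50953331e+00,  5.28377403e-01,  1.43379832e+00, -3.01669556e-05,
        1.18139867e+00, -1.78513603e-01]), 'qd': array([-8.72548206e-05, -2.29780429e-03, -2.70560554e-03,  2.11361781e-04,
       -4.22359863e-04,  4.77664737e-04]), 'tau': array([ 4.99304986e-05, -4.43305564e+01, -1.78587180e+01, -1.61233438e-04,
        3.90405432e-03,  5.58489234e-06]), 'tcp_pos': array([ 0.14840268, -0.60648763,  0.24942117]), 'tool_rot': array([ 9.92820826e-01,  1.19606958e-01,  4.41321958e-05, -9.89986224e-04]), 'force': array([0.70564061, 0.18160008, 0.04924554]), 'ft_torque': array([-0.01838394,  0.00577523, -0.05151062]), 'gripper_force': 0.0, 'finger_gap': 0.997845967555526}
```

View pics/t0b.png

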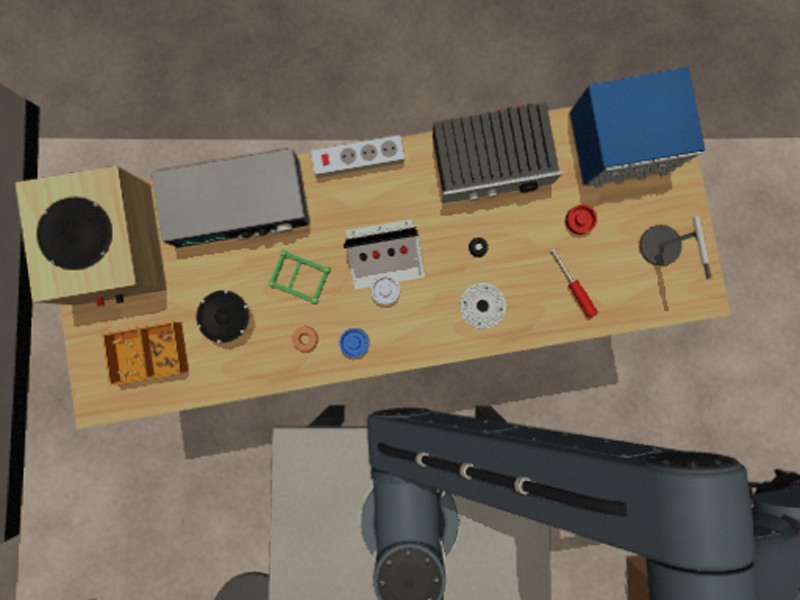

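View pics/s0b.png

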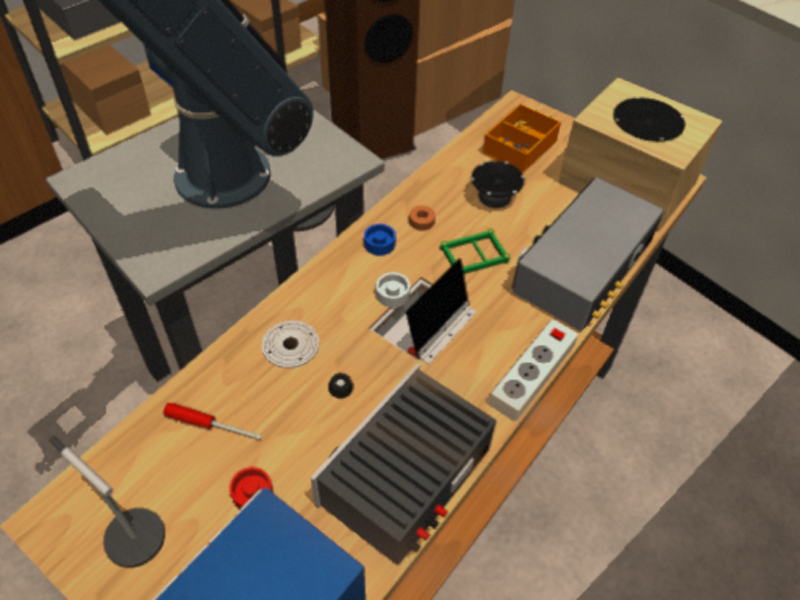

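In the top view (800×600 copy), the candidates are chrome at (385,291), blue at (354,343) and red at (581,220). The chrome one is the cup: it has the right colour and juts over the recess's front rim. The flap stands about upright along (345–415, 237). I'll confirm this in enlarged crops.

Run:
```python
from h import *
b=cv2.imread("pics/t0.png")[130:210,205:290];a=cv2.imread("pics/s0.png")[155:240,225:315]
A=cv2.resize(a,(400,380),interpolation=cv2.INTER_CUBIC);B=cv2.resize(b,(400,380),interpolation=cv2.INTER_CUBIC)
cv2.imwrite("pics/c0.png",np.hstack([B,A]))
```

```text
(no output)
```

View pics/c0.png

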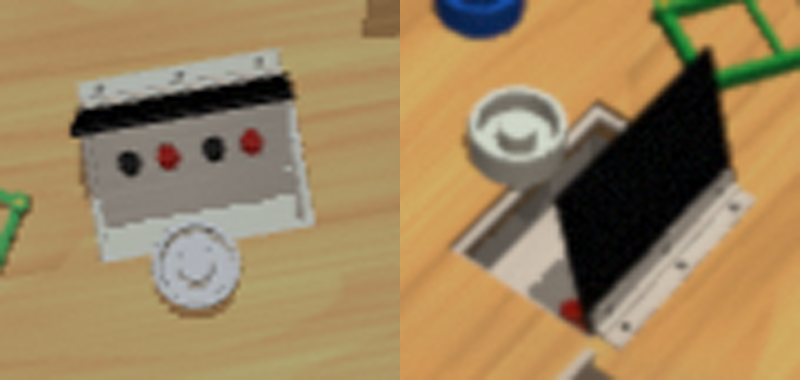

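The crop confirms it. In the top half, the chrome cup at (197,268) overlaps the recess's front rim, which runs from (103,262) to (313,224). In the scene half, the flap's free edge runs from (710,50) to (558,200).

```bash
cat > m.py <<'E'
from h import *
T=lambda u,v:(205+u/4.706-.4,130+v/4.75-.4)
S=lambda u,v:(225+(u-400)/4.444-.4,155+v/4.471-.4)
for n,a,b in [("frontL",T(103,262),S(600,103)),("frontR",T(313,224),S(455,245)),]:
    print(n,onz("top",a),onz("scene",b),two("top",a,"scene",b))
for n,b in [("hingeL",S(735,178)),("hingeR",S(590,325))]: print(n,onz("scene",b))
# cup mask
for n,c,R in [("top",T(197,268),10),("scene",S(518,135),14)]:
    print(n,c)
    for z in(0,.028):print(onz(n,c,z))
print("cup rim ctr two", two("top",T(197,266),"scene",S(518,130)))
for n,a,b in [("edgeL",T(291,88),S(710,50)),("edgeR",T(75,122),S(558,200))]:pass
print("free edge top pts: upper",T(290,75),T(83,108))
for n,a,b in [("freeR/L",T(73,128),S(710,50)),("free2",T(294,90),S(558,200))]:
    print(n,two("top",a,"scene",b))
E
python3 m.py
```

```text
frontL [0.49522964 0.12555268 0.        ] [0.50048308 0.12624985 0.        ] (array([ 0.49671223,  0.12741975, -0.00436503]), np.float64(0.0038572196711219994))
frontR [ 0.52378926 -0.02881937  0.        ] [ 0.52731744 -0.0255694   0.        ] (array([ 0.52531595, -0.02697101, -0.00102797]), np.float64(0.004725693451289036))
hingeL [0.60612243 0.1487437  0.        ]
hingeR [ 0.62920012 -0.00282397  0.        ]
top (246.4614534636634, 186.02105263157895)
[0.4912084  0.05634755 0.        ]
[0.48966929 0.05529326 0.028     ]
scene (251.15265526552653, 184.79458734063968)
[0.48526447 0.0656519  0.        ]
[0.50280447 0.04946359 0.028     ]
cup rim ctr two (array([0.49256703, 0.05682527, 0.01811671]), np.float64(0.0029289148040896325))
free edge top pts: upper (266.22345941351466, 145.38947368421051) (222.23705907352317, 152.33684210526314)
freeR/L (array([0.58000051, 0.13802056, 0.10899759]), np.float64(0.0005378571607108096))
free2 (array([ 0.60630231, -0.01325155,  0.110104  ]), np.float64(1.3016724135552567e-05))
```

```bash
cat >> h.py <<'E'
from scipy.spatial.transform import Rotation as R
YAW=np.radians(10.3); O=np.array([.512,.050,0])
bx=np.array([np.cos(YAW),np.sin(YAW),0]);by=np.array([-np.sin(YAW),np.cos(YAW),0])
def b2w(x,y,z):return O+x*bx+y*by+np.array([0,0,z])
def w2b(p):p=np.array(p)-O;return np.array([p@bx,p@by,p[2]])
def down(yaw):return R.from_matrix(np.array([[np.cos(yaw),np.sin(yaw),0],[np.sin(yaw),-np.cos(yaw),0],[0,0,-1]]))
def delta(p,yaw=YAW+np.pi/2,s=None):
    s=s or manip.sense();r=R.from_quat(s["tool_rot"])
    return np.round(np.r_[r.inv().apply(np.array(p)-s["tcp_pos"])*100,np.degrees((r.inv()*down(yaw)).as_rotvec())],2)
E
python3 - <<'E'
from h import *
print(delta([.39,-.30,.27]),delta([.49,.056,.27]))
E
```

```text
[ 3.075e+01 -2.404e+01 -2.000e+00 -8.000e-02 -1.000e-01 -8.656e+01] [ 4.892e+01 -5.624e+01 -1.930e+00 -8.000e-02 -1.000e-01 -8.656e+01]
```

Emit:
carry_out --targets '[[[3,-2.4,-1,0,0,-7,8.5],[6,-4.8,-2,0,0,-14,8.5],[9,-7.2,-2,0,0,-21,8.5],[12,-9.6,-2,0,0,-28,8.5],[15,-12,-2,0,0,-35,8.5],[18,-14.4,-2,0,0,-42,8.5],[21,-16.8,-2,0,0,-49,8.5],[24,-19.2,-2,0,0,-56,8.5],[27,-21.6,-2,0,0,-63,8.5],[30.5,-24,-2,0,0,-70,8.5],[32,-27,-2,0,0,-77,8.5],[34,-30,-2,0,0,-84,8.5]]]'

```text
t: 1.1
tcp_pos: [0.4079, -0.2331, 0.27]
tool_rot: [0.655, 0.755, -0.0, -0.0]
force: [0.3, -0.5, 0.2]
finger_gap: 0.998
gripper_force: 0.0
```

Run:
```python
from h import *
s=manip.sense();print(s["t"],s["tcp_pos"],s["q"]);print(delta([.49,.056,.25]))
```

```text
1.1 [ 0.40792068 -0.23310611  0.26999983] [-7.57624284e-01  2.92152974e-01  1.78440705e+00 -9.33065129e-05
  1.06576222e+00 -8.99180495e-01]
[27.46 12.21  2.01 -0.03 -0.03 -2.19]
```

Emit:
carry_out --targets '[[[3,1.3,0.2,0,0,-1,8.5],[6,2.6,0.5,0,0,-2.2,8.5],[9,4,0.8,0,0,-2.2,8.5],[12,5.3,1,0,0,-2.2,8.5],[15,6.6,1.2,0,0,-2.2,8.5],[18,8,1.5,0,0,-2.2,8.5],[21,9.3,1.8,0,0,-2.2,8.5],[24,10.7,2,0,0,-2.2,8.5],[26,11.5,2,0,0,-2.2,8.5],[27.4,12.2,2,0,0,-2.2,8.5],[27.4,12.2,2,0,0,-2.2,8.5],[27.4,12.2,2,0,0,-2.2,8.5]]]'

```text
t: 2.1
tcp_pos: [0.4912, 0.0536, 0.25]
tool_rot: [0.642, 0.766, -0.0, -0.0]
force: [-0.4, -0.5, 0.2]
finger_gap: 0.996
gripper_force: 0.0
```

Run:
```python
from h import *
s=manip.sense();print(s["t"],s["tcp_pos"],s["q"])
i=cams.camera_info("wrist");print(i)
a=save("wrist","pics/w1.png");cv2.imwrite("pics/w1b.png",cv2.resize(a[:,:,::-1],(800,600),interpolation=cv2.INTER_CUBIC))
```

```text
2.1 [0.49120274 0.05359178 0.24998744] [-1.17666757e-01  3.53130296e-01  1.75398909e+00 -4.76667089e-04
  1.03532746e+00 -2.93163502e-01]
{'K': array([[296.96323872,   0.        , 253.46120661],
       [  0.        , 296.96323872, 190.33199177],
       [  0.        ,   0.        ,   1.        ]]), 'k1': 0.010339484292930074, 'T': array([[ 0.98467882,  0.16784265,  0.04729128,  0.4787875 ],
       [ 0.17436736, -0.94475065, -0.27756482,  0.12371934],
       [-0.00190874,  0.28155826, -0.95954224,  0.37422453],
       [ 0.        ,  0.        ,  0.        ,  1.        ]])}
```

View pics/w1b.png

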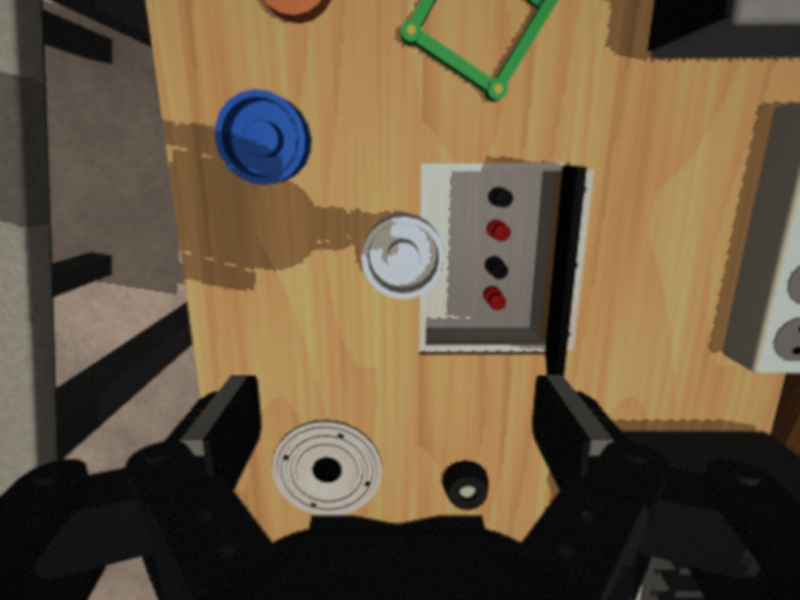

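The wrist view shows the chrome cup's rim circle at (403,256), radius about 40 px. The front rim of the recess is the white edge at column 421, rows 164–351. The flap is seen edge-on at (572,168)–(557,370). The blue cup at (262,137) is off the push lane.

```bash
cat > m2.py <<'E'
from h import *
i=cams.camera_info("wrist")
W=lambda u,v:(u*.64-.2,v*.64-.2)
fl,fr=onz("wrist",W(421,164),0,i),onz("wrist",W(421,352),0,i)
print("front",fl,fr,(fl+fr)/2,np.linalg.norm(fl-fr),"yaw",np.degrees(np.arctan2(-(fl-fr)[0],(fl-fr)[1])))
bl,br=onz("wrist",W(592,170),0,i),onz("wrist",W(573,350),0,i);print("plate back",w2b(bl),w2b(br))
im=cv2.imread("pics/w1.png");g=cv2.medianBlur(cv2.cvtColor(im,6),3)
c=cv2.HoughCircles(g,cv2.HOUGH_GRADIENT,1,200,param1=120,param2=15,minRadius=22,maxRadius=30)
g2=g[120:210,210:300];c2=cv2.HoughCircles(g2,cv2.HOUGH_GRADIENT,1,100,param1=120,param2=12,minRadius=22,maxRadius=30)
c2=c2[0,0]+[210,120,0];print(c2,W(403,256))
for uv in (c2[:2],W(403,256)):
    p=onz("wrist",uv,.028,i);print(p,w2b(p))
    print("two", two("wrist",uv,"top",(205+197/4.706-.4,130+265/4.75-.4),i))
print(delta(b2w(-.017,.008,.12)))
print(two("wrist",W(585,168),"scene",(225+310/4.444-.4,155+50/4.471-.4),i),two("wrist",W(556,373),"scene",(225+158/4.444-.4,155+200/4.471-.4),i))
print(cams.camera_info("wrist")["T"][:3,3]-i["T"][:3,3])
E
python3 m2.py
```

```text
front [0.49716788 0.12431969 0.        ] [ 0.52668317 -0.03004592  0.        ] [0.51192553 0.04713688 0.        ] 0.15716200136534597 yaw 10.824522490520904
plate back [0.1312625  0.07035291 0.        ] [ 0.1318832  -0.08009911  0.        ]
[257.5 164.5  26. ] (257.72, 163.64000000000001)
[0.49486209 0.05508019 0.028     ] [-0.01595339  0.00806262  0.028     ]
two (array([0.49332092, 0.05523395, 0.02836946]), np.float64(0.0030475856256462824))
[0.49493569 0.05614351 0.028     ] [-0.01569085  0.00909565  0.028     ]
two (array([0.49359491, 0.05540719, 0.02376887]), np.float64(0.003076073543480648))
[ 1.5e-01  3.2e-01  1.3e+01 -5.0e-02  1.0e-02 -3.1e-01]
(array([0.58062441, 0.13742603, 0.10990613]), np.float64(0.00034562244436362035)) (array([0.60089049, 0.0027703 , 0.09155967]), np.float64(0.015239155635287126))
[0. 0. 0.]
```

```bash
sed -i 's/O=np.array.*/O=np.array([.512,.0485,0])/; s/radians(10.3)/radians(10.5)/' h.py
python3 - <<'E'
from h import *
print(delta([.4945,.0555,.024]),w2b([.4945,.0555,.024]))
E
```

```text
[ 2.00e-01  4.00e-01  2.26e+01 -5.00e-02  1.00e-02 -5.10e-01] [-0.01593131  0.01007191  0.024     ]
```

Emit:
carry_out --targets '[[[0.2,0.4,2.5,0,0,-0.5,8.54],[0.2,0.4,5,0,0,-0.5,8.54],[0.2,0.4,7.5,0,0,-0.5,8.54],[0.2,0.4,10,0,0,-0.5,8.54],[0.2,0.4,12.5,0,0,-0.5,8.54],[0.2,0.4,15,0,0,-0.5,8.54],[0.2,0.4,17,0,0,-0.5,8.54],[0.2,0.4,19,0,0,-0.5,8.54],[0.2,0.4,20.5,0,0,-0.5,8.54],[0.2,0.4,21.5,0,0,-0.5,8.54],[0.2,0.4,22.2,0,0,-0.5,8.54],[0.2,0.4,22.5,0,0,-0.5,8.54]]]'

```text
t: 3.15
tcp_pos: [0.4949, 0.0549, 0.0246]
tool_rot: [0.64, 0.768, -0.0, -0.0]
force: [-0.4, 0.1, 0.3]
finger_gap: 0.998
gripper_force: 0.0
```

Run:
```python
from h import *
s=manip.sense();print(s["t"],w2b(s["tcp_pos"]),s["force"])
a=save("wrist","pics/w2.png");b=save("scene","pics/s2.png")
cv2.imwrite("pics/c2.png",np.hstack([cv2.resize(a[:,:,::-1],(400,400)),cv2.resize(b[130:230,190:290,::-1],(400,400),interpolation=2)]))
```

```text
3.15 [-0.01566802  0.00945617  0.02463186] [-0.35189937  0.07511458  0.28307053]
```

View pics/c2.png

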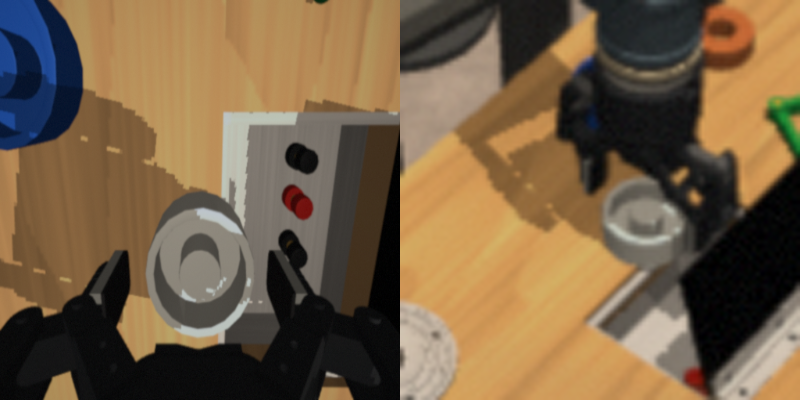

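Run:
```python
from h import *
i=cams.camera_info("wrist");s=manip.sense()
p=s["tcp_pos"].copy();p[2]=.028;print(proj("wrist",p,i)/[1.28,.96])
c=onz("wrist",(200*1.28,265*.96),.028,i);print("cup",w2b(c),"tcp",w2b(p))
e=[onz("wrist",(u*1.28,v*.96),.028,i) for u,v in((147,265),(253,265),(200,210),(200,335))];print([w2b(x) for x in e])
```

```text
[198.4157613  275.51653323]
cup [-0.01439769  0.01488197  0.028     ] tcp [-0.01532912  0.00972232  0.028     ]
[array([-0.04526928,  0.01494525,  0.028     ]), array([0.01645332, 0.0148536 , 0.028     ]), array([-0.01440475,  0.04020705,  0.028     ]), array([-0.01438867, -0.02162197,  0.028     ])]
```

Emit:
carry_out --targets '[[[0,0,0.2,0,0,0,8.54],[0,0,0.4,0,0,0,8.54],[0,-0.3,0.4,0,0,0,8.54],[0,-0.6,0.4,0,0,0,8.54],[0,-0.8,0.4,0,0,0,8.54],[0,-1.0,0.4,0,0,0,8.54],[0,-1.2,0.4,0,0,0,8.54],[0,-1.4,0.4,0,0,0,8.54],[0,-1.6,0.4,0,0,0,8.54],[0,-1.8,0.4,0,0,0,8.54],[0,-2.0,0.4,0,0,0,8.54],[0,-2.2,0.4,0,0,0,8.54]]]'

```text
t: 4.25
tcp_pos: [0.474, 0.0516, 0.0215]
tool_rot: [0.64, 0.768, 0.0, 0.001]
force: [2.7, 0.7, 1.0]
finger_gap: 1.001
gripper_force: 1.2
```

Emit:
carry_out --targets '[[[0,-0.25,0,0,0,0,8.54],[0,-0.5,0,0,0,0,8.54],[0,-0.75,0,0,0,0,8.54],[0,-1.0,0,0,0,0,8.54],[0,-1.25,0,0,0,0,8.54],[0,-1.5,0,0,0,0,8.54],[0,-1.75,0,0,0,0,8.54],[0,-2.0,0,0,0,0,8.54],[0,-2.25,0,0,0,0,8.54],[0,-2.5,0,0,0,0,8.54],[0,-2.75,0,0,0,0,8.54],[0,-3.0,0,0,0,0,8.54]]]'

```text
t: 5.25
tcp_pos: [0.4438, 0.0462, 0.0214]
tool_rot: [0.64, 0.769, 0.0, 0.0]
force: [3.3, -0.4, 2.8]
finger_gap: 0.996
gripper_force: 1.7
```

Run:
```python
from h import *
s=manip.sense();print(s["t"],w2b(s["tcp_pos"]),s["force"])
i=cams.camera_info("wrist");a=save("wrist","pics/w3.png")
cv2.imwrite("pics/w3b.png",cv2.resize(a[:,:,::-1],(800,600)))
p=s["tcp_pos"].copy();p[2]=.028;print(proj("wrist",p,i)/.64)
```

```text
5.25 [-0.0674608   0.01015035  0.02135375] [ 3.31071086 -0.42880611  2.79844317]
[396.87794436 420.50486795]
```

View pics/w3b.png

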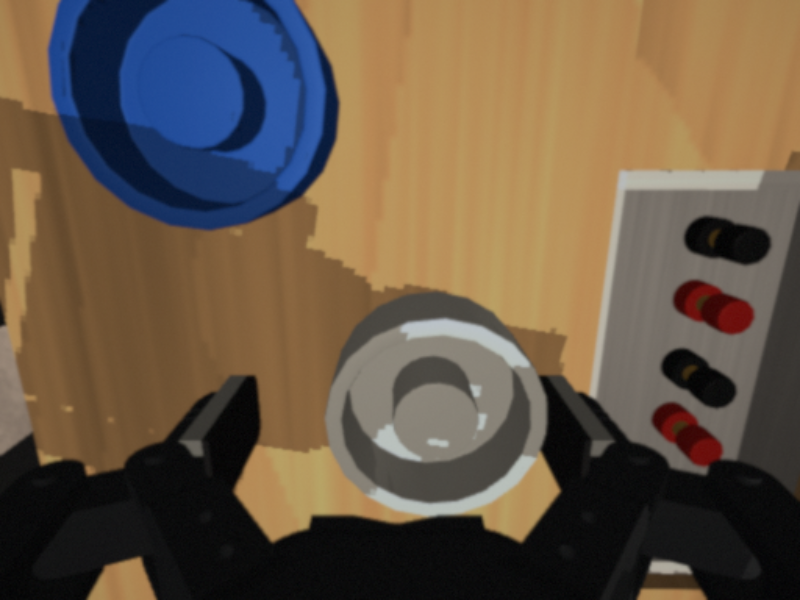

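The cup now sits at about (435,415), well left of the recess's front rim at column ~600. It is upright and clear, with its centre near bench x = −57 mm. Next I back the finger off, lift, close the fingers and go over the flap.

Emit:
carry_out --targets '[[[0,0.2,0,0,0,0,8.54],[0,0.5,0,0,0,0,8.54],[0,0.5,-1.5,0,0,0,8.54],[0,0.5,-4,0,0,0,8.54],[0,0.5,-7,0,0,0,8.54],[0,0.5,-10,0,0,0,5],[0,0.5,-13,0,0,0,2],[0,0.5,-16,0,0,0,0],[0,0.5,-19,0,0,0,0],[0,0.5,-21,0,0,0,0],[0,0.5,-22,0,0,0,0],[0,0.5,-22,0,0,0,0]]]'

```text
t: 6.3
tcp_pos: [0.449, 0.0473, 0.2431]
tool_rot: [0.64, 0.769, 0.001, 0.001]
force: [0.0, -0.2, 0.1]
finger_gap: 0.006
gripper_force: 0.0
```

Run:
```python
from h import *
s=manip.sense();print(s["t"],w2b(s["tcp_pos"]),s["force"],s["finger_gap"])
i=cams.camera_info("wrist");a=save("wrist","pics/w4.png")
cv2.imwrite("pics/w4b.png",cv2.resize(a[:,:,::-1],(800,600)))
for z in(.24,.12):print(delta(b2w(.165,0,z)))
```

```text
6.3 [-0.06221038  0.0102843   0.24314214] [ 0.01896613 -0.24485784  0.1364286 ] 0.0058033435782323265
[-1.030e+00  2.279e+01  1.700e-01 -1.000e-02  0.000e+00 -5.000e-02]
[-1.030e+00  2.279e+01  1.217e+01 -1.000e-02  0.000e+00 -5.000e-02]
```

View pics/w4b.png

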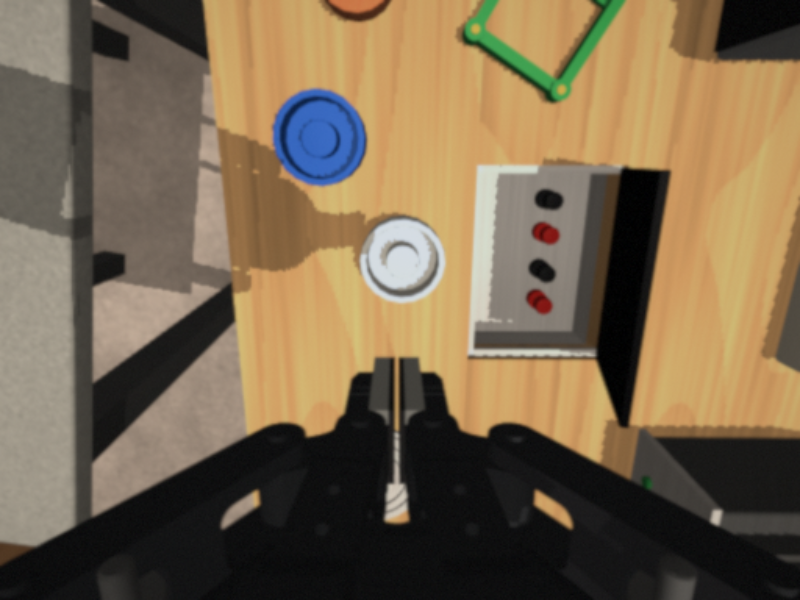

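The cup at (402,260) is well clear of the rim at column 475, and the flap still stands at (635,295). I go over it and down behind.

Emit:
carry_out --targets '[[[0,2,0,0,0,0,0],[-0.2,4.5,0,0,0,0,0],[-0.4,7,0,0,0,0,0],[-0.6,9.5,0,0,0,0,0],[-0.8,12,0,0,0,0,0],[-1,14.5,0,0,0,0,0],[-1,17,0,0,0,0,0],[-1,19,0,0,0,0,0],[-1,21,0,0,0,0,0],[-1,22.8,0,0,0,0,0],[-1,22.8,0,0,0,0,0],[-1,22.8,0,0,0,0,0]]]'

```text
t: 7.35
tcp_pos: [0.6737, 0.0787, 0.2383]
tool_rot: [0.64, 0.769, -0.002, -0.002]
force: [0.3, 0.6, 0.2]
finger_gap: -0.002
gripper_force: 0.0
```

Emit:
carry_out --targets '[[[0,0,1.5,0,0,0,0],[0,0,3,0,0,0,0],[0,0,4.5,0,0,0,0],[0,0,6,0,0,0,0],[0,0,7.5,0,0,0,0],[0,0,9,0,0,0,0],[0,0,10.5,0,0,0,0],[0,0,11.5,0,0,0,0],[0,0,12.5,0,0,0,0],[0,0,13.2,0,0,0,0],[0,0,13.2,0,0,0,0]]]'

```text
t: 8.27
tcp_pos: [0.6734, 0.0786, 0.1075]
tool_rot: [0.64, 0.768, -0.001, -0.002]
force: [0.8, 0.2, 0.3]
finger_gap: -0.001
gripper_force: 0.0
```

Run:
```python
from h import *
s=manip.sense();print(s["t"],w2b(s["tcp_pos"]),s["force"],s["q"])
a=save("scene","pics/s5.png");cv2.imwrite("pics/s5b.png",cv2.resize(a[110:260,190:390,::-1],(800,600),interpolation=2))
H=.115;r=.095
for th in np.arange(1.4,-.01,-.1):
    print(round(th,2),delta(b2w(H-r*np.cos(th)+.0145,0,r*np.sin(th)+.019))[:3])
```

```text
8.2667 [0.16413672 0.00019687 0.10748486] [0.76535154 0.21439396 0.26806137] [-4.82531360e-02  7.66285771e-01  1.39424010e+00 -3.29442886e-05
  9.84894349e-01 -2.30394776e-01]
1.4 [-0.01 -5.15 -0.4 ]
1.3 [-0.02 -6.08 -0.19]
1.2 [-0.02 -6.98  0.11]
1.1 [-0.02 -7.85  0.5 ]
1.0 [-0.02 -8.67  0.98]
0.9 [-0.02 -9.44  1.53]
0.8 [ -0.02 -10.15   2.16]
0.7 [ -0.02 -10.8    2.86]
0.6 [ -0.02 -11.37   3.61]
0.5 [ -0.02 -11.87   4.42]
0.4 [ -0.02 -12.28   5.28]
0.3 [ -0.03 -12.6    6.17]
0.2 [ -0.03 -12.84   7.09]
0.1 [ -0.03 -12.98   8.03]
-0.0 [ -0.03 -13.02   8.98]
```

View pics/s5b.png

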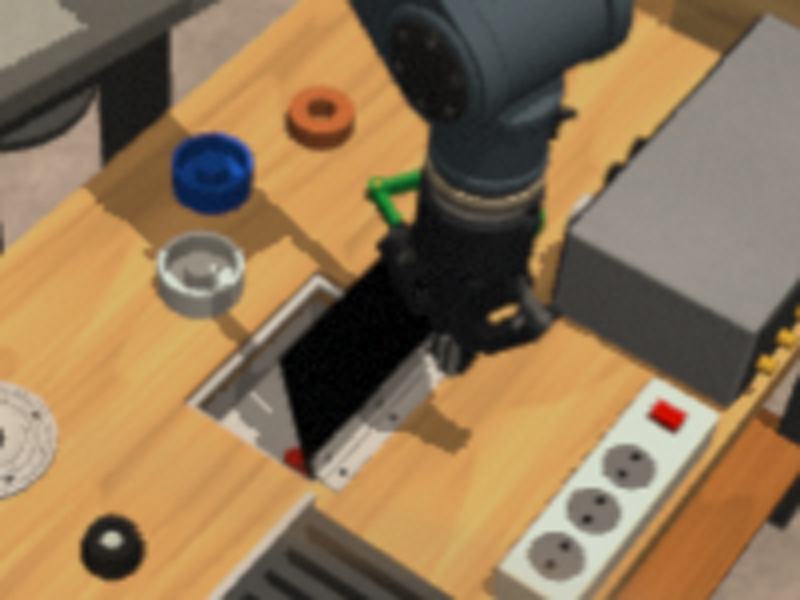

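The closed fingertips are behind the flap at (450,350) in the crop, clear of everything, and the cup stands free at (202,275). I start the push along the arc.

Emit:
carry_out --targets '[[[0,-1,0,0,0,0,0],[0,-2,-0.2,0,0,0,0],[0,-3,-0.4,0,0,0,0],[0,-3.8,-0.4,0,0,0,0],[0,-4.4,-0.4,0,0,0,0],[0,-4.9,-0.4,0,0,0,0],[0,-5.3,-0.4,0,0,0,0],[0,-5.6,-0.3,0,0,0,0],[0,-6.1,-0.2,0,0,0,0],[0,-6.5,0,0,0,0,0],[0,-7,0.1,0,0,0,0],[0,-7.4,0.3,0,0,0,0]]]'

```text
t: 9.32
tcp_pos: [0.6022, 0.0651, 0.1064]
tool_rot: [0.64, 0.768, 0.0, 0.0]
force: [2.0, 0.3, 0.4]
finger_gap: -0.001
gripper_force: 0.6
```

Run:
```python
from h import *
s=manip.sense();print(s["t"],w2b(s["tcp_pos"]),s["force"],s["gripper_force"])
H=.115;r=.095
for th in np.arange(1.2,-.01,-.1):
    print(round(th,2),delta(b2w(H-r*np.cos(th)+.0145,0,r*np.sin(th)+.019))[:3])
```

```text
9.3167 [ 9.17486530e-02 -7.48527064e-05  1.06352010e-01] [1.96253997 0.33635345 0.39947011] 0.5823994008824229
1.2 [ 0.01  0.33 -0.12]
1.1 [ 0.01 -0.53  0.27]
1.0 [ 0.01 -1.36  0.74]
0.9 [ 0.01 -2.13  1.29]
0.8 [ 0.   -2.85  1.92]
0.7 [ 0.   -3.49  2.61]
0.6 [ 0.   -4.07  3.37]
0.5 [ 0.   -4.57  4.18]
0.4 [ 0.   -4.98  5.03]
0.3 [ 0.   -5.31  5.92]
0.2 [ 0.   -5.54  6.84]
0.1 [ 0.   -5.69  7.78]
-0.0 [ 0.   -5.74  8.73]
```

Contact is about 1–2 N, as expected, so I continue along the arc.

Emit:
carry_out --targets '[[[0,-0.5,0.25,0,0,0,0],[0,-0.95,0.5,0,0,0,0],[0,-1.35,0.75,0,0,0,0],[0,-1.75,1.0,0,0,0,0],[0,-2.15,1.3,0,0,0,0],[0,-2.5,1.6,0,0,0,0],[0,-2.85,1.9,0,0,0,0],[0,-3.2,2.25,0,0,0,0],[0,-3.5,2.6,0,0,0,0],[0,-3.8,3.0,0,0,0,0],[0,-4.05,3.35,0,0,0,0],[0,-4.35,3.8,0,0,0,0]]]'

```text
t: 10.32
tcp_pos: [0.5591, 0.0573, 0.068]
tool_rot: [0.64, 0.769, 0.0, 0.0]
force: [-0.4, -0.6, 2.1]
finger_gap: 0.003
gripper_force: 0.5
```

Run:
```python
from h import *
s=manip.sense();print(s["t"],w2b(s["tcp_pos"]),s["force"],s["gripper_force"])
H=.115;r=.095
for th in np.arange(.5,-.01,-.1):
    print(round(th,2),delta(b2w(H-r*np.cos(th)+.0145,0,r*np.sin(th)+.019))[:3])
```

```text
10.3167 [4.79602099e-02 6.39133961e-05 6.79723297e-02] [-0.36109699 -0.64881313  2.12425612] 0.5353355642000679
0.5 [-0.01 -0.18  0.34]
0.4 [-0.01 -0.6   1.2 ]
0.3 [-0.01 -0.92  2.09]
0.2 [-0.01 -1.16  3.01]
0.1 [-0.01 -1.3   3.95]
0.0 [-0.01 -1.35  4.9 ]
```

Emit:
carry_out --targets '[[[0,-0.2,0.4,0,0,0,0],[0,-0.4,0.8,0,0,0,0],[0,-0.6,1.2,0,0,0,0],[0,-0.75,1.6,0,0,0,0],[0,-0.9,2.0,0,0,0,0],[0,-1.0,2.4,0,0,0,0],[0,-1.1,2.8,0,0,0,0],[0,-1.2,3.2,0,0,0,0],[0,-1.25,3.5,0,0,0,0],[0,-1.3,3.8,0,0,0,0],[0,-1.3,4.1,0,0,0,0],[0,-1.3,4.3,0,0,0,0]]]'

```text
t: 11.32
tcp_pos: [0.5463, 0.055, 0.0249]
tool_rot: [0.64, 0.769, -0.0, -0.0]
force: [-0.6, -0.0, 1.0]
finger_gap: -0.004
gripper_force: 0.4
```

Emit:
carry_out --targets '[[[0,0,0.1,0,0,0,0],[0,0,0.2,0,0,0,0],[0,0,0.3,0,0,0,0],[0,0,0.4,0,0,0,0],[0,0,0.5,0,0,0,0],[0,0,0.5,0,0,0,0]]]'

```text
t: 11.82
tcp_pos: [0.5466, 0.055, 0.0202]
tool_rot: [0.64, 0.768, 0.0, 0.0]
force: [0.2, 0.4, 1.0]
finger_gap: 0.001
gripper_force: 0.0
```

Emit:
carry_out --targets '[[[0,0,0.05,0,0,0,0],[0,0,0.1,0,0,0,0],[0,0,0.15,0,0,0,0],[0,0,0.15,0,0,0,0]]]'

```text
t: 12.15
tcp_pos: [0.5468, 0.055, 0.0191]
tool_rot: [0.64, 0.769, 0.0, 0.0]
force: [-0.3, 0.6, 2.0]
finger_gap: -0.001
gripper_force: 1.4
```

Emit:
carry_out --targets '[[[0,0,0.03,0,0,0,0],[0,0,0.06,0,0,0,0],[0,0,0.06,0,0,0,0]]]'

```text
t: 12.4
tcp_pos: [0.5468, 0.055, 0.019]
tool_rot: [0.64, 0.769, 0.0, 0.0]
force: [-2.3, 0.1, 6.6]
finger_gap: -0.002
gripper_force: 3.6
```

The force rises to 6.6 N with no further travel and the fingertip is at z = 0, so the flap is on its stop. I retract and check.

Emit:
carry_out --targets '[[[0,0,-0.3,0,0,0,0],[0,0,-1,0,0,0,0],[0,0,-3,0,0,0,0],[0,0,-6,0,0,0,0],[0,0,-9,0,0,0,0],[0,0,-12,0,0,0,0],[0,0,-15,0,0,0,0],[0,0,-18,0,0,0,0],[0,0,-20,0,0,0,0],[0,0,-20,0,0,0,0],[0,0,-20,0,0,0,0]]]'

```text
t: 13.32
tcp_pos: [0.5471, 0.055, 0.2197]
tool_rot: [0.64, 0.769, 0.001, 0.001]
force: [0.0, 0.8, -0.0]
finger_gap: 0.001
gripper_force: 0.0
```

Run:
```python
from h import *
a=save("wrist","pics/w6.png");b=save("scene","pics/s6.png")
cv2.imwrite("pics/c6.png",np.hstack([cv2.resize(a[:,:,::-1],(400,400)),cv2.resize(b[140:240,210:310,::-1],(400,400),interpolation=2)]))
```

```text
(no output)
```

View pics/c6.png

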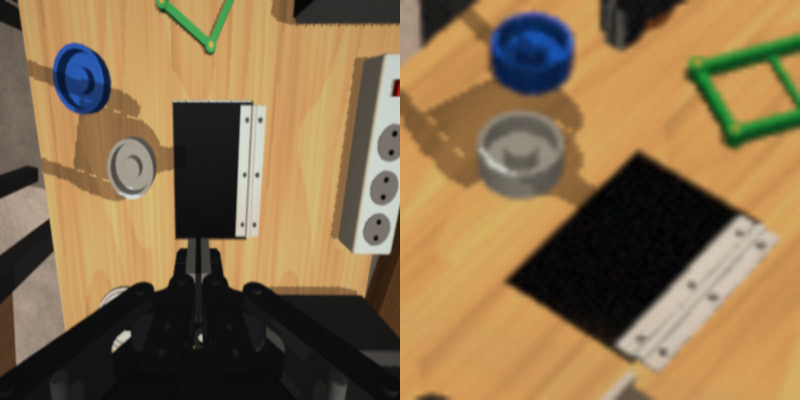

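The flap lies shut and flush, spanning (173,102)–(265,238) in the left half. The cup stands upright and clear at (132,168), and the arm touches nothing.

```bash
python3 -c "from station import sign_off;print(sign_off())"
```

```text
the job is handed in; nothing more can be done
None
```

I pushed the cup clear of the recess to about bench x = −57 mm, closed the flap gently onto its stop (about 7 N at most in the readings), and handed in the job. The final pictures show both in place; the hand-in gave no verdict.

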